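# Rock the tasting paddles on the marble and press the warped one flat

### The arm

A 7-joint arm with a two-finger parallel gripper is mounted at the origin on a cart in front of the work surface, level with it; the furniture and walls round the work are solid. World frame = base frame: x ahead of the robot, y to its left, z up, the work surface at z = 0. Lengths are in m, angles in rad, forces in N, time in s.
With the tool pointing down it reaches from about 0.425 to 1.025 m from the base axis. Payload 9.4 kg.
Tool frame: the origin (TCP) lies at the very end of the fingers, on their centre line; the grasp point (between the pads) lies 19 mm behind it (arm.pinch_z is the distance from the TCP to the grasp point, in m); z points along the fingers, y is the direction in which the jaws open and shut (so a half turn about z gives the same grasp; the last joint's range is limited). The gripper opens to 85 mm and grips with 20 to 120 N. Pads are 22 mm wide; open, the fingers measure 114 mm over their backs; the gripper's body (76 mm by 85 mm) begins 54 mm behind the grasp point. The pads swing forward as they close: fully open they stand 13 mm farther back than shut.
Start: joints at [-1.229, 0.599, -0.003, 1.599, 0.002, 0.943, -0.08], TCP at [0.295, 0.662, 0.231] pointing down, gripper open.
Joint ranges: [-2.57, 2.57], [-0.35, 1.97], [-1.29, 1.29], [0.11, 2.56], [-1.05, 4.19], [0.11, 1.86], [-2.63, 2.63]. Speed limits (rad/s): [2.22, 2.22, 3.01, 3.01, 3.14, 3.14, 3.14].

### API

Orientations are given as a unit quaternion [x, y, z, w].
In Python, from workcell import arm, optics gives the robot as it stands.
- The arm moves only by the tool drive_tool, never from a script. Its argument "motion" is a list of rows, each an object with "hand": the closure, from 0 (fully open) to 1 (shut); "translation": the shift along the world's x, y, z in m, a list of three; "yaw": the turn about the world's z in units of 5 degrees (1.0 is 5 degrees). In form: [{"hand": hand, "translation": [tx, ty, tz], "yaw": yaw}, ...]. A call has 1 to 5 rows; each row shifts and turns the commanded pose from where the row before left it; what a row does not reach is not made up. A row lasts 1/8 s, in which the tool goes at most 62.5 mm and 10.7 degrees, less where a joint would pass 70% of its speed; a pose out of reach is approached as far as the arm can. A call with a gripper value outside its range is refused whole. The fingers move at their own pace and stop on an object; "newtons" is the grip in N (left out, the last holds). Time passes only in rows, so rows that do not move let the fingers close. It gives the time, the measured TCP pose, the force and the opening at its end, in the units of the state.
- arm.read_state(): the state, without advancing time (a new reading comes with each control period).
- optics.get_image(name): name is "scene" or "top" or "wrist"; returns a dict with "pixels" (384x512x3 uint8, blue, green, red), "camera_matrix" (3x3 intrinsics, pixels), "T" (4x4, takes a point from camera to world coordinates). Camera axes: x right, y down, z forward; pixel columns grow to the right and rows downward; lengths in m; the calibration is good to about 2 mm. A picture is of the moment at which its call begins. There is no depth.
- arm.finish_job(): hands the job in, once; it reports no verdict.
The state is a dict: "time": time; "joint_pos": joint angles; "qd": joint speeds; "tau": joint torques, N m; "position": TCP position; "tcp_rot": TCP orientation; "ft_force": force on the tool from outside, world axes, zero at the start; "torque": the same for the moment, N m; "gripper_width": finger opening in m.
Only numpy, scipy, OpenCV 4.12 (cv2) and the standard library are available. Lean on these libraries where they do the work, as an engineer would, in place of code of your own. Each camera call takes 0.05 s, during which the arm holds its last target. There are 200 camera calls.

### The job

One of the three wooden tasting paddles on the marble slab has warped in the wash: find it by pressing on the paddles' ends, for it rocks on the slab while the true ones lie firm. Lay the warped paddle in the flattening press, lengthwise between the two end cleats, and bring the weighted lid down so that it rests shut on it. Leave the two true paddles lying on the slab and everything else where it stands.

Things in the scene. Friction and masses are not known exactly. Their poses are not given: they have to be found in the camera images.
- board_1: one of three like wooden tasting paddles, 170 x 54 x 12 mm, round-ended, 0.1 to 0.2 kg. One of the three is bowed: it lies level on its middle, ends 4 mm up; 1 N within 40 mm of an end tips that end down by about 0.07 rad (the other rises 8 mm), and it levels when let go. The true ones stay firm. Origin: middle of the underside, 18 mm above the table; x along the length, z up.
- board_2: one of three like wooden tasting paddles, 170 x 54 x 12 mm, round-ended, 0.1 to 0.2 kg. One of the three is bowed: it lies level on its middle, ends 4 mm up; 1 N within 40 mm of an end tips that end down by about 0.07 rad (the other rises 8 mm), and it levels when let go. The true ones stay firm. Origin: middle of the underside, 18 mm above the table; x along the length, z up.
- board_3: one of three like wooden tasting paddles, 170 x 54 x 12 mm, round-ended, 0.1 to 0.2 kg. One of the three is bowed: it lies level on its middle, ends 4 mm up; 1 N within 40 mm of an end tips that end down by about 0.07 rad (the other rises 8 mm), and it levels when let go. The true ones stay firm. Origin: middle of the underside, 18 mm above the table; x along the length, z up.
- slab: marble slab, fixed, 210 (x) x 280 (y) x 18 mm, left or right of the press; the paddles lie on it side by side, roughly along its x, their middles about 95 mm apart. Origin: centre of its underside on the table; x towards its back, z up.
- press: wooden flattening press, fixed, bed 170 (x) x 236 (y) mm, top 26 mm above the table. Two end cleats, 11 mm high, stand on the bed, inner faces 98 mm either side of the middle (y): a paddle laid along y has 13 mm spare at each end. Its lid, hinged along the back, stands open. Origin: centre of the underside on the table; x from the front (robot's side) to the hinge, y along the hinge.
- press_bed (a point): point on top of the bed, 26 mm above the table, where the middle of the paddle belongs, its length along y; axes as the press. It lies 80 mm in front of the hinge line.
- press_hinge (a point): middle of the lid's hinge line, 80 mm behind the bed point, 46 mm above the table; axes as the press, the hinge runs along y. The axis lies 4 mm outward of the lid's inner face (the face that meets the paddle).
- press_lid_edge (a point): middle of the lid's free edge, 146 mm from the hinge line, in a round wooden grip rail 14 mm thick and 110 mm long that reaches 10 mm farther out. The lid is 178 mm wide and 18 mm thick; a steel weight, 82 x 112 x 10 mm, sits on its outer (when open: rear) face, 35 to 117 mm from the hinge; with it the lid weighs 0.8 kg.
- press_lid (a joint): lid angle: 0 level, shut on the warped paddle (-0.04 is the end on an empty bed), pi/2 upright, 1.95 the stop, leaning away from the robot. It starts between 1.7 and 1.95. The hinge is damped (soft close): pushed from behind (2 to 4 N) over the upright to below 1.2 it sinks shut by its own weight in 2 to 3 s.
- sugar_tongs: steel sweet tongs, 137 mm long, lying between slab and press; leave it alone. Origin: centre of its underside.
- cocoa_tin_1: round cocoa tin, 64 mm across, 64 mm high, standing close behind the slab; leave it alone. Origin: centre of its underside.
- cocoa_tin_2: round cocoa tin like the other, standing close behind the slab; leave it alone. Origin: centre of its underside.
- cream_carton: tall carton, 69 x 151 mm, 191 mm high, standing close behind the slab between the two tins; leave it alone. Origin: centre of its underside.
- ribbon_spool_1: ribbon spool, 53 mm across, 22 mm high; leave it alone. Origin: centre of its underside.
- sweet_pack: flat pack of wafers, 46 x 96 x 22 mm; leave it alone. Origin: centre of its underside.
- footed_bowl: white footed bowl with a drizzled egg in it, fixed, 112 mm across, 120 mm high in all, at the back of the table; not needed. Origin: centre of its underside.
- counter_bell: counter bell, fixed, 86 mm across, 58 mm high; not needed.

How it is judged:
On the way, in this order (a step that is already met when the one before it is completed fails the run):
1. the warped paddle is rocked: it lies on the slab and tips by more than 0.03 rad under the fingers (angle between board_2's own z axis and vertical above 0.03 rad and contact force between the fingers and board_2 above 0.2 N and contact force between board_2 and slab above 0.2 N and height (world z) of board_2 below 0.026 m), for 0.1 s.
2. the warped paddle, still held, is brought down in the press to within 12 mm of its bed (z of board_2 in the frame of press_bed below 0.012 m and contact force between the fingers and board_2 above 0.5 N and x of board_2 in the frame of press_bed between -0.022 and 0.022 m and y of board_2 in the frame of press_bed between -0.013 and 0.013 m and angle between the x axis of board_2 and the y axis of press, either way round below 0.2 rad), for 0.05 s.
3. the lid rests shut on it (value of joint press_lid below 0.08 rad and x of board_2 in the frame of press_bed between -0.022 and 0.022 m and y of board_2 in the frame of press_bed between -0.013 and 0.013 m and angle between the x axis of board_2 and the y axis of press, either way round below 0.2 rad), for 0.2 s.
At the end, for the whole second after the job is handed in: The warped paddle lies flat in the press, its middle within 22 mm of the bed point across the bed and 13 mm along it (between the cleats), its length within 0.2 rad of the hinge line, the lid shut on it (below 0.08 rad) and at rest; both true paddles lie level on the slab (all of step 3 and z of board_2 in the frame of press_bed between -0.003 and 0.006 m and linear speed of board_2 below 0.02 m/s and velocity of joint press_lid between -0.05 and 0.05 rad/s and x of board_1 in the frame of slab between -0.06 and 0.06 m and y of board_1 in the frame of slab between -0.14 and 0.14 m and height (world z) of each of board_1, board_3 below 0.023 m and angle between each of board_1, board_3's own z axis and vertical below 0.03 rad and x of board_3 in the frame of slab between -0.06 and 0.06 m and y of board_3 in the frame of slab between -0.14 and 0.14 m); the robot touches nothing.
It fails at once if a true paddle is lifted off the slab or shoved more than 40 mm (height (world z) of any of board_1, board_3 above 0.04 m or distance of any of board_1, board_3 from where it was at the start of the episode above 0.04 m).
It fails at once if a bystander is moved more than 30 mm or tipped over (distance of any of sugar_tongs, cocoa_tin_1, cocoa_tin_2, cream_carton, ribbon_spool_1, sweet_pack from where it was at the start of the episode above 0.03 m or angle between any of cream_carton, cocoa_tin_1, cocoa_tin_2's own z axis and vertical above 0.4 rad).
It also fails if it takes over 64 s, if anything falls off the work surface, if the arm or the gripper's body presses on something with over 40 N, if the wrist force passes 120 N, or if a joint passes its speed limit or range.

## Working session

There is one attempt and no reset: what is moved stays moved. The work goes in short steps, Python scripts to look and compute and a tool call to move; the robot and the scene stay as the last step left them, time stands still between calls to the robot, and variables do not carry over. Pictures are saved under pics/ and viewed, about 8 in all and at most 12, crops included, and the job is handed in when it is done.

Besides the shell and the picture viewer there is one more tool, called after "Call:" in YAML: its name, and indented under it one key for each argument. drive_tool: Moves the arm, as the interface text tells. Its arguments: {"type":"object","properties":{"motion":{"type":"array"},"newtons":{"type":"number"}},"required":["motion"]}

```bash
mkdir -p pics
cat > h.py <<'E'
from workcell import arm, optics
import numpy as np, cv2
def grab(n,f):
    d=optics.get_image(n); im=np.array(d["pixels"]); cv2.imwrite(f"pics/{f}.png",im); np.savez(f"pics/{f}.npz",K=d["camera_matrix"],T=d["T"]); return im
def ray(f,px,z):
    d=np.load(f"pics/{f}.npz"); K,T=d["K"],d["T"]; px=np.atleast_2d(px).astype(float)
    v=np.c_[px,np.ones(len(px))]@np.linalg.inv(K).T@T[:3,:3].T; o=T[:3,3]
    return o+v*((z-o[2])/v[:,2])[:,None]
def proj(f,P):
    d=np.load(f"pics/{f}.npz"); p=(np.c_[np.atleast_2d(P),np.ones(len(np.atleast_2d(P)))]@np.linalg.inv(d["T"]).T)[:,:3]@np.array(d["K"]).T
    return p[:,:2]/p[:,2:]
E
python3 - <<'E'
from h import *
a=grab("top","top0"); b=grab("scene","sc0")
cv2.imwrite("pics/both0.png",np.hstack([a,b])[:, :])
big=cv2.resize(a,(800,600)); cv2.imwrite("pics/top0b.png",big)
for f in("top0","sc0"):print(np.load(f"pics/{f}.npz")["T"].round(3))
print(arm.read_state(),arm.pinch_z)
E
```

```text
[[ 0.013 -0.998  0.065  0.46 ]
 [-1.    -0.014 -0.014  0.049]
 [ 0.014 -0.065 -0.998  1.615]
 [ 0.     0.     0.     1.   ]]
[[ 0.77  -0.321  0.551 -0.16 ]
 [-0.638 -0.398  0.659 -0.815]
 [ 0.007 -0.859 -0.511  0.732]
 [ 0.     0.     0.     1.   ]]
{'time': 0.1, 'joint_pos': array([-1.22869011,  0.60010393, -0.00253991,  1.60003618,  0.00180902,
        0.94291904, -0.07980264]), 'qd': array([ 0.00130377,  0.00041093,  0.00121716, -0.00165304,  0.00057265,
       -0.0023267 , -0.00030695]), 'tau': array([ 5.45601040e-03, -7.77982306e+01,  1.56971656e+00, -2.58627945e+01,
        1.26050395e-02,  5.49600780e-03, -3.44047555e-05]), 'position': array([0.29468001, 0.66194929, 0.23046578]), 'tcp_rot': array([ 2.07847524e-01,  9.78160963e-01, -7.27798906e-04, -8.06711744e-05]), 'ft_force': array([0.25110617, 0.36633964, 0.12720272]), 'torque': array([-0.00026797, -0.06445168,  0.04375662]), 'gripper_width': 0.08541680254932592} 0.0187
```

View pics/top0b.png

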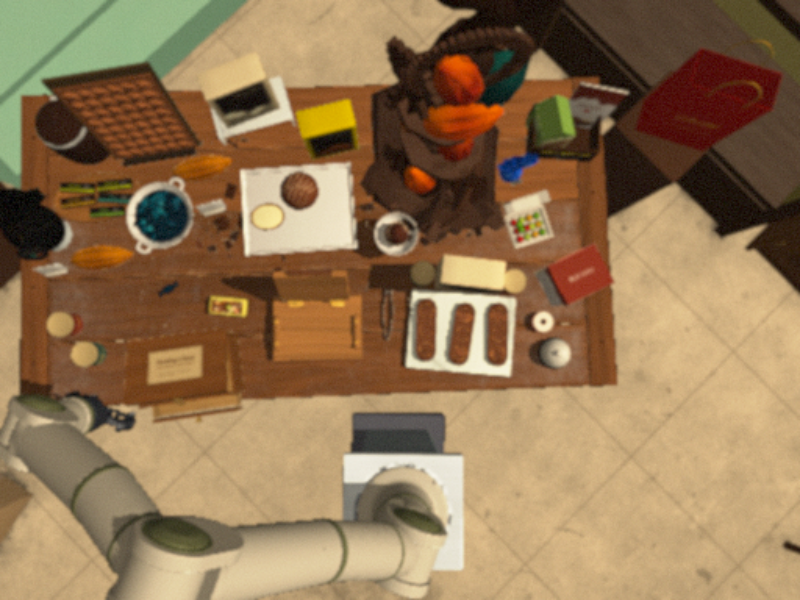

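View pics/sc0.png

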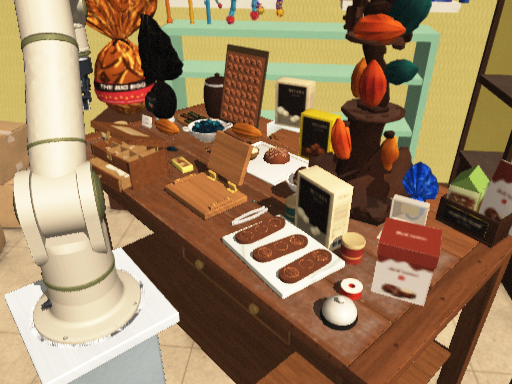

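The top view shows the white slab at about (460,333) of the 800 px picture, with the three brown paddles at (425,330), (461,333) and (497,334). The press is left of it at (318,330), its lid standing open behind. The tongs lie at (388,312), between press and slab. Next I'll measure the paddles and the press.

```bash
python3 - <<'E'
from h import *
a=cv2.imread("pics/top0.png"); s=.64
hsv=cv2.cvtColor(a,cv2.COLOR_BGR2HSV)
# slab white
m=((hsv[...,1]<70)&(hsv[...,2]>150)).astype(np.uint8); r=np.zeros_like(m); r[180:245,255:335]=1; m*=r
pts=cv2.findNonZero(m); h=cv2.convexHull(max(cv2.findContours(m,0,1)[0],key=cv2.contourArea)); rc=cv2.minAreaRect(h)
print("slab",rc, ray("top0",[rc[0]],.018).round(3), ray("top0",cv2.boxPoints(rc),.018).round(3))
inn=np.zeros_like(m); cv2.fillConvexPoly(inn,h,1); inn=cv2.erode(inn,np.ones((3,3)))
b=((a.max(2)<150)&(inn>0)).astype(np.uint8)
for c in cv2.findContours(b,0,1)[0]:
    if cv2.contourArea(c)<150: continue
    w=ray("top0",c[:,0,:],.030)[:,:2].astype(np.float32); rr=cv2.minAreaRect(w*1000); bx=cv2.boxPoints(rr)
    e=[bx[1]-bx[0],bx[2]-bx[1]]; l=max(e,key=np.linalg.norm); print("board",np.round(rr[0],1),np.round(rr[1],1),"ang",np.degrees(np.arctan2(l[1],l[0])).round(1))
    mu=cv2.moments(c); print("  centroid",ray("top0",[[mu['m10']/mu['m00'],mu['m01']/mu['m00']]],.030).round(4))
crop=a[165:245,160:340]; cv2.imwrite("pics/crop0.png",cv2.resize(crop,(720,320),interpolation=cv2.INTER_CUBIC))
c2=cv2.imread("pics/sc0.png")[125:235,155:275]; cv2.imwrite("pics/crop1.png",cv2.resize(c2,(720,660))[:600])
E
python3 -c "
import cv2,numpy as np
a=cv2.imread('pics/crop0.png');b=cv2.imread('pics/sc0.png')[125:220,150:350];b=cv2.resize(b,(589,280));b=np.pad(b,((0,0),(0,720-589),(0,0)));cv2.imwrite('pics/c01.png',np.vstack([a,b]))"
```

```text
slab ((294.66497802734375, 212.6903533935547), (67.39971160888672, 51.297874450683594), 4.085616588592529) [[ 0.473 -0.149  0.018]] [[ 0.375 -0.002  0.018]
 [ 0.589 -0.015  0.018]
 [ 0.572 -0.297  0.018]
 [ 0.359 -0.282  0.018]]
board [ 471.2 -240. ] [161.7  58.4] ang 0.1
  centroid [[ 0.4712 -0.2394  0.03  ]]
board [ 471.7 -143.6] [ 59.9 161.5] ang -8.7
  centroid [[ 0.4709 -0.1441  0.03  ]]
board [479. -47.] [157.3  62.4] ang 0.6
  centroid [[ 0.48   -0.0483  0.03  ]]
```

View pics/c01.png

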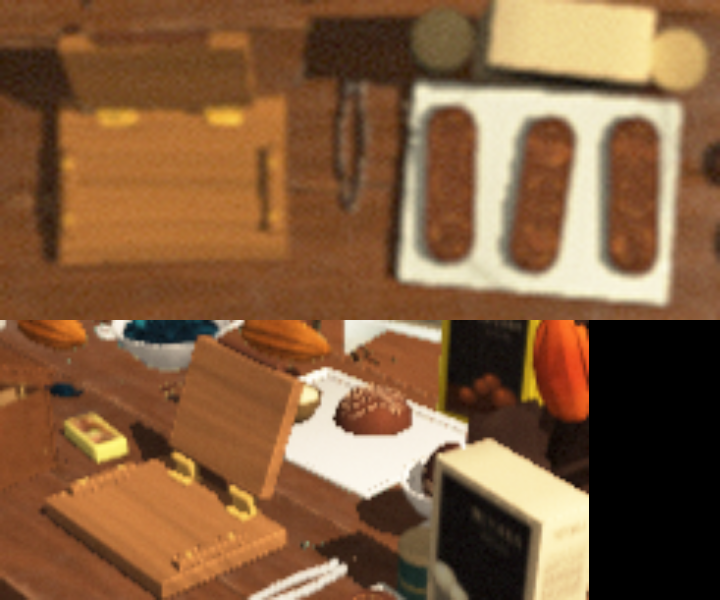

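The crop shows the press bed front edge at crop (60..288, 260), the right cleat at (264, 148–230), and the left cleat's pins at (68, 162) and (68, 218). Paddle angles differ by only a few degrees. I'll work out the press position and start moving.

Run:
```python
from h import *
c=np.array([[60,262],[288,258],[286,97],[264,148],[264,230],[68,162],[68,218]])/4+[160,165]
print(ray("top0",c[:3]-.375,.026).round(3)); print(ray("top0",c[3:]-.375,.037).round(3))
```

```text
[[0.395 0.348 0.026]
 [0.402 0.113 0.026]
 [0.569 0.118 0.026]]
[[0.515 0.139 0.037]
 [0.43  0.138 0.037]
 [0.498 0.34  0.037]
 [0.44  0.339 0.037]]
```

Call:
drive_tool:
  motion:
    - {"hand": 0, "translation": [0.04, -0.05, 0.02], "yaw": 0}
    - {"hand": 0, "translation": [0.04, -0.05, 0.02], "yaw": 0}
    - {"hand": 0, "translation": [0.04, -0.05, 0.02], "yaw": 0}
    - {"hand": 0, "translation": [0.03, -0.055, 0.0], "yaw": 0}
    - {"hand": 0, "translation": [0.02, -0.06, 0.0], "yaw": 0}

```text
time: 0.72
position: [0.4576, 0.4064, 0.287]
tcp_rot: [0.208, 0.978, -0.0, 0.0]
ft_force: [0.2, -0.3, 0.0]
gripper_width: 0.0857
```

Call:
drive_tool:
  motion:
    - {"hand": 0, "translation": [0.0, -0.055, 0.02], "yaw": 1}
    - {"hand": 0, "translation": [0.0, -0.055, 0.02], "yaw": 1}
    - {"hand": 0, "translation": [0.0, -0.05, 0.02], "yaw": 1}
    - {"hand": 0, "translation": [0.0, 0.0, 0.0], "yaw": 0}

```text
time: 1.23
position: [0.4572, 0.2445, 0.3488]
tcp_rot: [0.081, 0.997, 0.0, 0.001]
ft_force: [-0.5, 0.7, -0.0]
gripper_width: 0.0852
```

Run:
```python
from h import *
a=grab("wrist","w1"); print(np.load("pics/w1.npz")["T"].round(3)); s=arm.read_state(); print(s["position"],s["tcp_rot"],s["joint_pos"])
```

```text
[[ 0.162  0.947  0.277  0.387]
 [ 0.987 -0.156 -0.045  0.257]
 [ 0.     0.281 -0.96   0.492]
 [ 0.     0.     0.     1.   ]]
[0.45671827 0.24687651 0.34795895] [8.02060500e-02 9.96778019e-01 4.01640611e-04 6.40323561e-04] [-0.58982461  0.2247618  -0.01883135  1.9183883   0.00522737  0.99698799
  0.79919811]
```

View pics/w1.png

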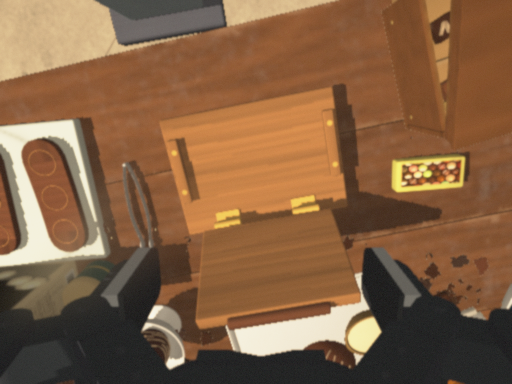

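The wrist view shows the whole press: bed front corners at (162,122) and (332,88), cleat pins at about (174,153), (184,197), (329,122) and (337,165), hinges at (228,217) and (305,205), and the lid leaning back.

Run:
```python
from h import *
a=cv2.imread("pics/w1.png"); hsv=cv2.cvtColor(a,cv2.COLOR_BGR2HSV)
m=cv2.inRange(hsv,(20,150,140),(32,255,255)); n,l,st,c=cv2.connectedComponentsWithStats(m)
P=[]
for i in range(1,n):
    if 150<c[i][0]<350 and 110<c[i][1]<230 and st[i,4]>=2: print(c[i].round(1),st[i,4],ray("w1",[c[i]],.037).round(4))
q=np.array([[162,122],[332,88],[347,207],[190,233]]);w=ray("w1",q,.026);print(w.round(4),w.mean(0))
lid=np.array([[198,326],[360,300],[207,240],[335,210]]);print(ray("w1",lid,.19).round(3)); print(ray("w1",lid[2:],.05).round(3))
```

```text
[329.3 122.5] 14 [[0.4408 0.3397 0.037 ]]
[173.6 152.6] 13 [[0.4465 0.1291 0.037 ]]
[334.5 164. ] 12 [[0.4971 0.3408 0.037 ]]
[184.1 191.9] 8 [[0.5025 0.1306 0.037 ]]
[301.1 200.4] 126 [[0.5412 0.2893 0.037 ]]
[305.6 209.4] 79 [[0.5554 0.2939 0.037 ]]
[226.4 214.1] 125 [[0.5442 0.1823 0.037 ]]
[226.  223.8] 70 [[0.5586 0.1789 0.037 ]]
[[0.405  0.1202 0.026 ]
 [0.3985 0.3499 0.026 ]
 [0.5656 0.3541 0.026 ]
 [0.5684 0.1219 0.026 ]] [0.48435901 0.23654901 0.026     ]
[[0.608 0.155 0.19 ]
 [0.605 0.324 0.19 ]
 [0.514 0.184 0.19 ]
 [0.504 0.309 0.19 ]]
[[0.573 0.15  0.05 ]
 [0.558 0.332 0.05 ]]
```

Call:
drive_tool:
  motion:
    - {"hand": 1, "translation": [0.0, -0.055, 0.0], "yaw": 1}
    - {"hand": 1, "translation": [0.0, -0.06, 0.0], "yaw": 1}
    - {"hand": 1, "translation": [0.0, -0.06, 0.0], "yaw": 0}
    - {"hand": 1, "translation": [0.0, -0.06, 0.0], "yaw": 0}
    - {"hand": 1, "translation": [0.0, -0.055, 0.0], "yaw": 0}

```text
time: 1.9
position: [0.4565, -0.0422, 0.3466]
tcp_rot: [-0.009, 1.0, 0.0, -0.0]
ft_force: [1.9, 0.9, -0.1]
gripper_width: -0.0
```

Call:
drive_tool:
  motion:
    - {"hand": 1, "translation": [0.0, -0.06, 0.0], "yaw": 0}
    - {"hand": 1, "translation": [0.0, -0.04, -0.01], "yaw": 0}
    - {"hand": 1, "translation": [0.0, 0.0, 0.0], "yaw": 0}

```text
time: 2.28
position: [0.4563, -0.1433, 0.336]
tcp_rot: [-0.007, 1.0, -0.0, -0.001]
ft_force: [0.4, 1.1, -0.8]
gripper_width: -0.0001
```

Run:
```python
from h import *
a=grab("wrist","w2"); s=arm.read_state(); print(s["time"],s["position"],s["tcp_rot"],s["joint_pos"],s["ft_force"],s["gripper_width"])
```

```text
2.325 [ 0.45661034 -0.14142241  0.33621936] [-8.02936839e-03  9.99967393e-01  1.17185894e-04 -8.53179984e-04] [ 0.00436225  0.17755757  0.21120244  2.02171083 -0.04541098  0.94839605
  1.82574456] [ 0.36504367  1.30087656 -1.39257569] 5.787833922474648e-05
```

View pics/w2.png

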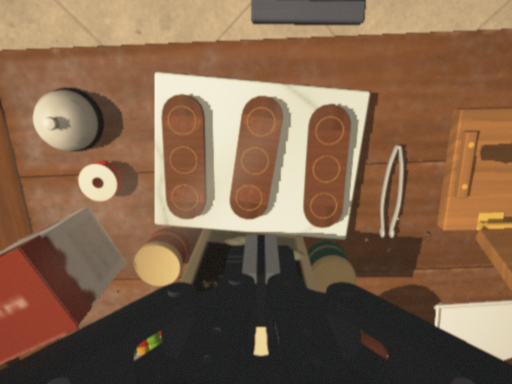

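The wrist view shows the three paddles clearly at (184,158), (257,157) and (327,165), with the tongs at (393,190). I'll measure them from this view.

Run:
```python
from h import *
a=cv2.imread("pics/w2.png"); hsv=cv2.cvtColor(a,cv2.COLOR_BGR2HSV)
h=np.array([[155,72],[370,92],[346,237],[155,222]]); inn=np.zeros(a.shape[:2],np.uint8); cv2.fillConvexPoly(inn,h,1); inn=cv2.erode(inn,np.ones((5,5)))
b=((a.max(2)<150)&(hsv[...,1]>80)&(inn>0)).astype(np.uint8); b=cv2.morphologyEx(b,cv2.MORPH_OPEN,np.ones((5,5)))
for c in cv2.findContours(b,0,1)[0]:
    if cv2.contourArea(c)<1500: continue
    w=ray("w2",c[:,0,:],.030)[:,:2].astype(np.float32); rr=cv2.minAreaRect(w*1000); bx=cv2.boxPoints(rr)
    l=max([bx[1]-bx[0],bx[2]-bx[1]],key=np.linalg.norm); l=l*np.sign(l[0]); print("board",np.round(rr[0],1),np.round(rr[1],1),"ang",np.degrees(np.arctan2(l[1],l[0])).round(1))
print(ray("w2",h,.018).round(3)); g=ray("w2",[[391,190]],.005);print(g)
```

```text
board [ 472.7 -243.8] [54.  91.7] ang -0.6
board [ 488.6 -151. ] [ 52.7 134.1] ang -8.1
board [482.7 -53.9] [ 55.2 166. ] ang -0.7
[[ 0.362 -0.278  0.018]
 [ 0.383 -0.001  0.018]
 [ 0.587 -0.016  0.018]
 [ 0.567 -0.293  0.018]]
[[0.51854471 0.04673936 0.005     ]]
```

Call:
drive_tool:
  motion:
    - {"hand": 1, "translation": [-0.01, 0.0, -0.06], "yaw": 0}
    - {"hand": 1, "translation": [-0.01, 0.0, -0.06], "yaw": 0}
    - {"hand": 1, "translation": [-0.008, 0.002, -0.06], "yaw": 0}
    - {"hand": 1, "translation": [0, 0, -0.06], "yaw": 0}
    - {"hand": 1, "translation": [0, 0, -0.04], "yaw": 0}

```text
time: 2.95
position: [0.4285, -0.1371, 0.0547]
tcp_rot: [-0.01, 1.0, 0.001, -0.001]
ft_force: [-0.4, -0.7, 0.1]
gripper_width: -0.0001
```

Call:
drive_tool:
  motion:
    - {"hand": 1, "translation": [0, 0, 0], "yaw": 0}
    - {"hand": 1, "translation": [0, 0, 0], "yaw": 0}

```text
time: 3.2
position: [0.429, -0.1387, 0.058]
tcp_rot: [-0.009, 1.0, 0.0, 0.0]
ft_force: [-0.1, -0.9, 0.5]
gripper_width: -0.0001
```

Call:
drive_tool:
  motion:
    - {"hand": 1, "translation": [0, 0, -0.02], "yaw": 0}
    - {"hand": 1, "translation": [0, 0, -0.004], "yaw": 0}
    - {"hand": 1, "translation": [0, 0, 0], "yaw": 0}

```text
time: 3.58
position: [0.4289, -0.1395, 0.0343]
tcp_rot: [-0.009, 1.0, -0.0, 0.001]
ft_force: [-0.3, -0.2, -0.2]
gripper_width: 0.0001
```

Call:
drive_tool:
  motion:
    - {"hand": 1, "translation": [0, 0, -0.003], "yaw": 0}
    - {"hand": 1, "translation": [0, 0, 0], "yaw": 0}

```text
time: 3.82
position: [0.4285, -0.1396, 0.0305]
tcp_rot: [-0.009, 1.0, -0.0, 0.0]
ft_force: [-0.2, 1.1, -0.5]
gripper_width: 0.0002
```

Call:
drive_tool:
  motion:
    - {"hand": 1, "translation": [0, 0, -0.002], "yaw": 0}
    - {"hand": 1, "translation": [0, 0, 0], "yaw": 0}

```text
time: 4.08
position: [0.4285, -0.1396, 0.0299]
tcp_rot: [-0.009, 1.0, -0.0, 0.001]
ft_force: [-2.8, 1.8, 34.7]
gripper_width: 0.0
```

Middle paddle is firm: 35 N with the top at 0.030. Next I'll try the one nearest the press.

Call:
drive_tool:
  motion:
    - {"hand": 1, "translation": [0, 0, 0.025], "yaw": 0}
    - {"hand": 1, "translation": [0.001, 0.045, 0], "yaw": 0}
    - {"hand": 1, "translation": [0.001, 0.042, 0], "yaw": 0}
    - {"hand": 1, "translation": [0, 0, 0], "yaw": 0}
    - {"hand": 1, "translation": [0, 0, -0.016], "yaw": 0}

```text
time: 4.7
position: [0.4312, -0.0526, 0.0381]
tcp_rot: [-0.009, 1.0, -0.0, 0.001]
ft_force: [-0.3, 0.0, 0.1]
gripper_width: 0.0
```

Call:
drive_tool:
  motion:
    - {"hand": 1, "translation": [0, 0, 0], "yaw": 0}
    - {"hand": 1, "translation": [0, 0, -0.003], "yaw": 0}
    - {"hand": 1, "translation": [0, 0, 0], "yaw": 0}

```text
time: 5.08
position: [0.4306, -0.0533, 0.0351]
tcp_rot: [-0.008, 1.0, -0.0, -0.0]
ft_force: [-0.3, -0.2, 0.7]
gripper_width: -0.0001
```

Call:
drive_tool:
  motion:
    - {"hand": 1, "translation": [0, 0, -0.003], "yaw": 0}
    - {"hand": 1, "translation": [0, 0, 0], "yaw": 0}

```text
time: 5.32
position: [0.4305, -0.053, 0.0321]
tcp_rot: [-0.008, 1.0, -0.0, -0.0]
ft_force: [-0.3, -0.4, 0.3]
gripper_width: 0.0003
```

Call:
drive_tool:
  motion:
    - {"hand": 1, "translation": [0, 0, -0.002], "yaw": 0}
    - {"hand": 1, "translation": [0, 0, 0], "yaw": 0}

```text
time: 5.58
position: [0.43, -0.0529, 0.0302]
tcp_rot: [-0.008, 1.0, 0.0, -0.001]
ft_force: [-1.2, 0.3, 3.6]
gripper_width: 0.0001
```

Call:
drive_tool:
  motion:
    - {"hand": 1, "translation": [0, 0, -0.0015], "yaw": 0}
    - {"hand": 1, "translation": [0, 0, 0], "yaw": 0}

```text
time: 5.82
position: [0.4299, -0.0529, 0.03]
tcp_rot: [-0.008, 1.0, 0.0, 0.0]
ft_force: [-4.5, -1.3, 32.9]
gripper_width: 0.0002
```

Also firm, with 33 N at 0.030. That leaves the far one; I'll rock it and confirm.

Call:
drive_tool:
  motion:
    - {"hand": 1, "translation": [0, 0, 0.027], "yaw": 0}
    - {"hand": 1, "translation": [0, -0.06, 0], "yaw": 0}
    - {"hand": 1, "translation": [-0.002, -0.06, 0], "yaw": 0}
    - {"hand": 1, "translation": [-0.003, -0.06, 0], "yaw": 0}
    - {"hand": 1, "translation": [0, -0.01, 0], "yaw": 0}

```text
time: 6.45
position: [0.4244, -0.2477, 0.0559]
tcp_rot: [-0.005, 1.0, -0.002, -0.0]
ft_force: [-0.3, 1.2, -0.9]
gripper_width: -0.0001
```

Call:
drive_tool:
  motion:
    - {"hand": 1, "translation": [0, 0, 0], "yaw": 0}
    - {"hand": 1, "translation": [0, 0, -0.018], "yaw": 0}
    - {"hand": 1, "translation": [0, 0, 0], "yaw": 0}

```text
time: 6.82
position: [0.425, -0.2404, 0.0367]
tcp_rot: [-0.01, 1.0, 0.001, -0.002]
ft_force: [0.0, 0.2, -0.1]
gripper_width: 0.0004
```

Call:
drive_tool:
  motion:
    - {"hand": 1, "translation": [0, 0, -0.004], "yaw": 0}
    - {"hand": 1, "translation": [0, 0, 0], "yaw": 0}

```text
time: 7.08
position: [0.4256, -0.242, 0.0335]
tcp_rot: [-0.009, 1.0, 0.0, -0.001]
ft_force: [0.6, -0.9, 0.0]
gripper_width: 0.0001
```

Call:
drive_tool:
  motion:
    - {"hand": 1, "translation": [0, 0, -0.002], "yaw": 0}
    - {"hand": 1, "translation": [0, 0, 0], "yaw": 0}

```text
time: 7.32
position: [0.4255, -0.2425, 0.0314]
tcp_rot: [-0.009, 1.0, 0.0, -0.001]
ft_force: [0.5, -0.3, 0.5]
gripper_width: -0.0001
```

Call:
drive_tool:
  motion:
    - {"hand": 1, "translation": [0, 0, -0.0015], "yaw": 0}
    - {"hand": 1, "translation": [0, 0, 0], "yaw": 0}

```text
time: 7.58
position: [0.4255, -0.2426, 0.0301]
tcp_rot: [-0.009, 1.0, 0.0, -0.0]
ft_force: [-0.6, 0.4, 4.8]
gripper_width: 0.0002
```

The readings at 48 mm from the middle don't settle it: a bowed paddle tipped there would also stop near 0.030. I'll use the scene camera while pressing to see whether the far end rises.

Run:
```python
from h import *
a=grab("scene","sc1"); w=grab("wrist","w3")
b=cv2.imread("pics/sc0.png"); s=np.s_[200:300,215:355]
z=lambda i:cv2.resize(i[s],(400,286),interpolation=cv2.INTER_CUBIC)
d=cv2.absdiff(a,b)
cv2.imwrite("pics/v1.png",np.vstack([np.hstack([z(b),z(a)]),np.hstack([z(d)*2,cv2.resize(w,(400,286))])]))
```

```text
(no output)
```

View pics/v1.png

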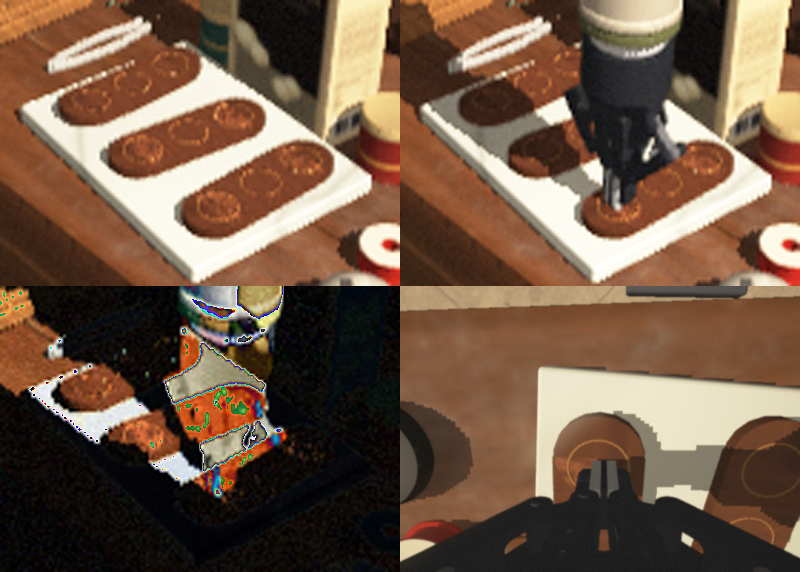

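The far end of this paddle didn't move (the diff is empty at its right end), so it is true. Now I'll press the middle one nearer its end and look.

Call:
drive_tool:
  motion:
    - {"hand": 1, "translation": [0, 0, 0.025], "yaw": 0}
    - {"hand": 1, "translation": [-0.004, 0.055, 0], "yaw": 0}
    - {"hand": 1, "translation": [-0.004, 0.05, 0], "yaw": 0}
    - {"hand": 1, "translation": [0, 0, 0], "yaw": 0}
    - {"hand": 1, "translation": [0, 0, -0.018], "yaw": 0}

```text
time: 8.3
position: [0.4184, -0.1376, 0.0374]
tcp_rot: [-0.01, 1.0, -0.0, 0.001]
ft_force: [-0.1, -0.9, -0.1]
gripper_width: -0.0003
```

Call:
drive_tool:
  motion:
    - {"hand": 1, "translation": [0, 0, 0], "yaw": 0}
    - {"hand": 1, "translation": [0, 0, -0.004], "yaw": 0}
    - {"hand": 1, "translation": [0, 0, 0], "yaw": 0}

```text
time: 8.68
position: [0.4174, -0.138, 0.0329]
tcp_rot: [-0.008, 1.0, 0.0, -0.001]
ft_force: [-0.1, 0.1, -1.4]
gripper_width: -0.0002
```

Call:
drive_tool:
  motion:
    - {"hand": 1, "translation": [0, 0, -0.002], "yaw": 0}
    - {"hand": 1, "translation": [0, 0, 0], "yaw": 0}

```text
time: 8.93
position: [0.4175, -0.1376, 0.0309]
tcp_rot: [-0.009, 1.0, 0.0, -0.001]
ft_force: [0.1, 0.7, -0.4]
gripper_width: 0.0002
```

Call:
drive_tool:
  motion:
    - {"hand": 1, "translation": [0, 0, -0.0015], "yaw": 0}
    - {"hand": 1, "translation": [0, 0, 0], "yaw": 0}

```text
time: 9.18
position: [0.4175, -0.1375, 0.0301]
tcp_rot: [-0.009, 1.0, 0.0, -0.0]
ft_force: [-0.4, 1.1, 15.1]
gripper_width: 0.0001
```

Run:
```python
from h import *
a=grab("scene","sc2")
b=cv2.imread("pics/sc0.png"); s=np.s_[200:300,215:355]
z=lambda i:cv2.resize(i[s],(400,286),interpolation=cv2.INTER_CUBIC)
d=cv2.absdiff(a,b)
cv2.imwrite("pics/v2.png",np.vstack([np.hstack([z(b),z(a)]),np.hstack([z(d)*2,z(a)])])); print(arm.read_state()["ft_force"],arm.read_state()["position"])
```

```text
[-0.76026447  0.6885607  14.48015569] [ 0.41750003 -0.13757077  0.03004615]
```

View pics/v2.png

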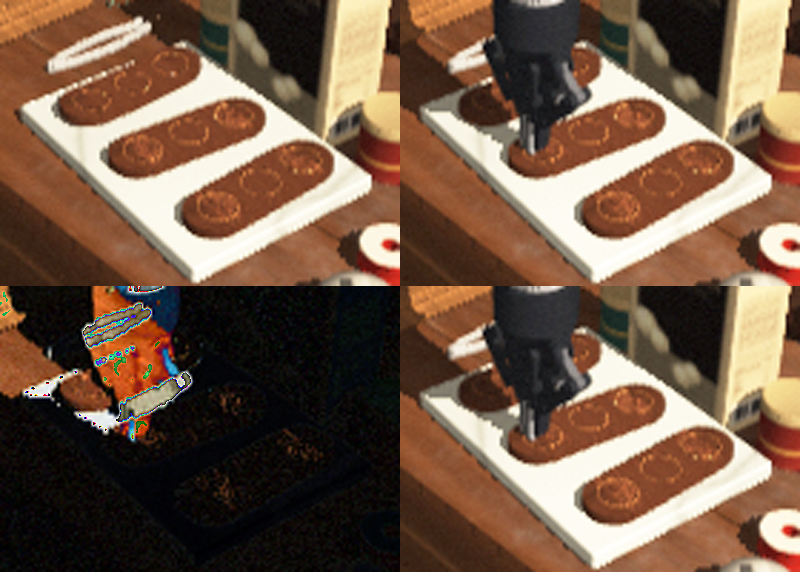

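The middle paddle doesn't move either, at 14 N. That leaves the one nearest the press; I'll press it nearer its end and look.

Call:
drive_tool:
  motion:
    - {"hand": 1, "translation": [0, 0, 0.025], "yaw": 0}
    - {"hand": 1, "translation": [0.003, 0.045, 0], "yaw": 0}
    - {"hand": 1, "translation": [0.002, 0.04, 0], "yaw": 0}
    - {"hand": 1, "translation": [0, 0, 0], "yaw": 0}
    - {"hand": 1, "translation": [0, 0, -0.018], "yaw": 0}

```text
time: 9.85
position: [0.4231, -0.0524, 0.0368]
tcp_rot: [-0.01, 1.0, -0.0, 0.0]
ft_force: [-0.7, -0.5, -0.5]
gripper_width: -0.0001
```

Call:
drive_tool:
  motion:
    - {"hand": 1, "translation": [0, 0, 0], "yaw": 0}
    - {"hand": 1, "translation": [0, 0, -0.004], "yaw": 0}
    - {"hand": 1, "translation": [0, 0, 0], "yaw": 0}

```text
time: 10.22
position: [0.4223, -0.0532, 0.0326]
tcp_rot: [-0.008, 1.0, 0.0, -0.001]
ft_force: [0.4, -0.1, 0.9]
gripper_width: 0.0
```

Call:
drive_tool:
  motion:
    - {"hand": 1, "translation": [0, 0, -0.002], "yaw": 0}
    - {"hand": 1, "translation": [0, 0, 0], "yaw": 0}

```text
time: 10.48
position: [0.4221, -0.0529, 0.0307]
tcp_rot: [-0.008, 1.0, 0.0, -0.001]
ft_force: [-0.4, -0.5, 1.7]
gripper_width: -0.0002
```

Call:
drive_tool:
  motion:
    - {"hand": 1, "translation": [0, 0, -0.0015], "yaw": 0}
    - {"hand": 1, "translation": [0, 0, 0], "yaw": 0}

```text
time: 10.72
position: [0.4221, -0.0528, 0.03]
tcp_rot: [-0.008, 1.0, 0.0, -0.0]
ft_force: [-3.0, -0.2, 21.7]
gripper_width: -0.0001
```

Run:
```python
from h import *
a=grab("scene","sc3")
b=cv2.imread("pics/sc0.png"); s=np.s_[200:300,215:355]
z=lambda i:cv2.resize(i[s],(400,286),interpolation=cv2.INTER_CUBIC)
d=cv2.absdiff(a,b)
cv2.imwrite("pics/v3.png",np.vstack([np.hstack([z(b),z(a)]),np.hstack([z(d)*2,z(a)])])); print(arm.read_state()["ft_force"],arm.read_state()["position"])
```

```text
[-3.31759789  0.02816057 21.065169  ] [ 0.42206461 -0.0528392   0.03002942]
```

View pics/v3.png

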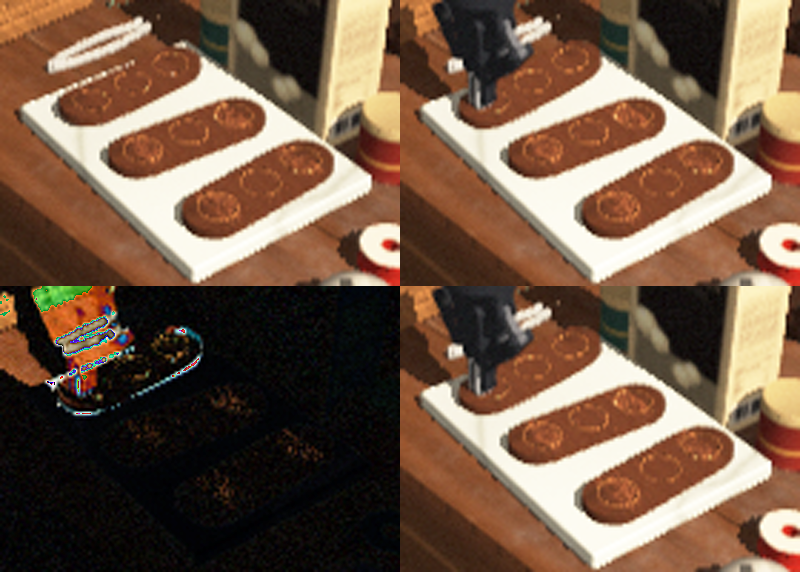

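The diff outlines this paddle's whole far end, so it tips: the warped one is the paddle nearest the press. I'll back off, open and measure it again.

Call:
drive_tool:
  motion:
    - {"hand": 1, "translation": [0, 0, 0.04], "yaw": 0}
    - {"hand": 0, "translation": [0.005, 0, 0.06], "yaw": 0}
    - {"hand": 0, "translation": [0.005, 0, 0.06], "yaw": 0}
    - {"hand": 0, "translation": [0.005, 0, 0.06], "yaw": 0}
    - {"hand": 0, "translation": [0, 0, 0], "yaw": 0}

```text
time: 11.4
position: [0.4396, -0.0527, 0.2473]
tcp_rot: [-0.01, 1.0, 0.0, 0.003]
ft_force: [-0.6, 0.5, -0.3]
gripper_width: 0.0726
```

```bash
cat > meas.py <<'E'
from h import *
import sys
f,z,x0,x1,y0,y1=sys.argv[1],*map(float,sys.argv[2:7])
a=grab("wrist",f); hsv=cv2.cvtColor(a,cv2.COLOR_BGR2HSV); s=arm.read_state(); print(s["position"],s["tcp_rot"],s["gripper_width"])
roi=np.zeros(a.shape[:2],np.uint8); cv2.fillConvexPoly(roi,cv2.convexHull(np.int32(proj(f,[[x,y,z] for x in(x0,x1) for y in (y0,y1)]))),1)
b=((a.max(2)<160)&(hsv[...,1]>80)&(roi>0)).astype(np.uint8); b=cv2.morphologyEx(b,cv2.MORPH_CLOSE,np.ones((7,7)));b=cv2.morphologyEx(b,cv2.MORPH_OPEN,np.ones((5,5)))
c=max(cv2.findContours(b,0,1)[0],key=cv2.contourArea)
w=ray(f,c[:,0,:],z)[:,:2].astype(np.float32); rr=cv2.minAreaRect(w*1000); bx=cv2.boxPoints(rr)
l=max([bx[1]-bx[0],bx[2]-bx[1]],key=np.linalg.norm); print("board",np.round(rr[0],1),np.round(rr[1],1),"ang",np.degrees(np.arctan2(l[1],l[0])).round(1)%180)
cv2.drawContours(a,[c],-1,(0,255,0),1); cv2.imwrite(f"pics/{f}v.png",a)
E
python3 meas.py w4 .031 .39 .575 -.095 -.012
```

```text
[ 0.43843204 -0.05209617  0.24542621] [-9.89347452e-03  9.99950028e-01  2.91673282e-04  1.40585980e-03] 0.07899189532361885
board [482.6 -54.1] [ 53.3 167.7] ang 178.5
```

Call:
drive_tool:
  motion:
    - {"hand": 0.15, "translation": [0.025, -0.001, -0.05], "yaw": -0.4}
    - {"hand": 0.15, "translation": [0.02, 0, -0.06], "yaw": 0}
    - {"hand": 0.15, "translation": [0, 0, -0.06], "yaw": 0}
    - {"hand": 0.15, "translation": [0, 0, -0.03], "yaw": 0}
    - {"hand": 0.15, "translation": [0, 0, 0], "yaw": 0}

```text
time: 12.08
position: [0.48, -0.0542, 0.0423]
tcp_rot: [0.01, 1.0, 0.001, -0.003]
ft_force: [-0.6, -0.1, 0.8]
gripper_width: 0.0724
```

Call:
drive_tool:
  motion:
    - {"hand": 0.15, "translation": [0, 0, -0.02], "yaw": 0}
    - {"hand": 0.15, "translation": [0, 0, 0], "yaw": 0}

```text
time: 12.32
position: [0.4821, -0.0538, 0.0249]
tcp_rot: [0.009, 1.0, 0.001, -0.001]
ft_force: [0.0, -1.0, 0.2]
gripper_width: 0.0726
```

Call:
drive_tool:
  motion:
    - {"hand": 0.15, "translation": [0.001, 0, -0.006], "yaw": 0}
    - {"hand": 0.15, "translation": [0, 0, 0], "yaw": 0}
    - {"hand": 0.8, "translation": [0, 0, 0], "yaw": 0}
    - {"hand": 0.8, "translation": [0, 0, 0], "yaw": 0}
    - {"hand": 0.8, "translation": [0, 0, 0], "yaw": 0}
  newtons: 40

```text
time: 12.95
position: [0.4838, -0.0535, 0.0193]
tcp_rot: [0.008, 1.0, 0.0, 0.0]
ft_force: [-0.9, -0.4, 7.8]
gripper_width: 0.0524
```

Call:
drive_tool:
  motion:
    - {"hand": 0.8, "translation": [0, 0, 0], "yaw": 0}
    - {"hand": 0.8, "translation": [0, 0, 0], "yaw": 0}

```text
time: 13.2
position: [0.4838, -0.0535, 0.0193]
tcp_rot: [0.008, 1.0, 0.0, 0.0]
ft_force: [-0.8, -0.4, 8.2]
gripper_width: 0.0529
```

Gripped at 53 mm. Now lift, turn and carry it to the press.

Call:
drive_tool:
  motion:
    - {"hand": 0.8, "translation": [0, 0, 0.03], "yaw": 0}
    - {"hand": 0.8, "translation": [0, 0, 0.05], "yaw": 0}
    - {"hand": 0.8, "translation": [-0.005, 0.01, 0.03], "yaw": -1.5}
    - {"hand": 0.8, "translation": [-0.005, 0.02, 0], "yaw": -2}
    - {"hand": 0.8, "translation": [0, 0.025, 0], "yaw": -2}

```text
time: 13.82
position: [0.4732, 0.0023, 0.1294]
tcp_rot: [0.249, 0.969, 0.001, 0.0]
ft_force: [0.2, 0.1, -2.1]
gripper_width: 0.0526
```

Call:
drive_tool:
  motion:
    - {"hand": 0.8, "translation": [0, 0.03, 0], "yaw": -2}
    - {"hand": 0.8, "translation": [0, 0.03, 0], "yaw": -2}
    - {"hand": 0.8, "translation": [0, 0.035, 0], "yaw": -2}
    - {"hand": 0.8, "translation": [0, 0.035, 0], "yaw": -2}
    - {"hand": 0.8, "translation": [0, 0.04, 0], "yaw": -2}

```text
time: 14.45
position: [0.4732, 0.1728, 0.1288]
tcp_rot: [0.635, 0.773, 0.0, 0.0]
ft_force: [1.3, 0.4, -0.8]
gripper_width: 0.0526
```

Call:
drive_tool:
  motion:
    - {"hand": 0.8, "translation": [0, 0.035, 0], "yaw": -1.9}
    - {"hand": 0.8, "translation": [0, 0.028, 0], "yaw": 0}
    - {"hand": 0.8, "translation": [0, 0, 0], "yaw": 0}
    - {"hand": 0.8, "translation": [0, 0, 0], "yaw": 0}

```text
time: 14.95
position: [0.4732, 0.2342, 0.1287]
tcp_rot: [0.694, 0.72, 0.0, 0.0]
ft_force: [-0.6, -0.6, -1.2]
gripper_width: 0.0529
```

Run:
```python
from h import *
a=grab("wrist","w5"); grab("top","top5"); s=arm.read_state(); print(s["position"],s["tcp_rot"],s["gripper_width"],s["joint_pos"],s["ft_force"])
t=cv2.resize(cv2.imread("pics/top5.png")[150:250,150:330],(512,284)); cv2.imwrite("pics/v5.png",np.vstack([a[:316],t]))
```

```text
[0.47341058 0.23371302 0.12880039] [6.94831938e-01 7.19172129e-01 1.59162705e-04 2.44344200e-05] 0.05275285518779291 [-1.21501447  0.79141693  1.07990394  2.17930273 -1.02079073  0.82710764
  0.57463491] [ 0.31482669 -0.02615155 -1.3099912 ]
```

View pics/v5.png

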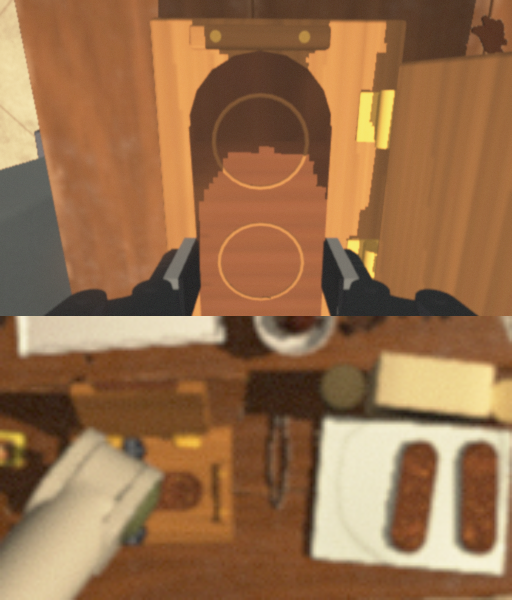

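The wrist view shows the paddle held square above the bed: its end apex is at (262,52) and the left cleat's pins at (215,37) and (305,37), centred on its axis. The top view shows both true paddles still in place. I'll check the numbers.

Run:
```python
from h import *
print(ray("w5",[[215,37],[305,37]],.037).round(4)); print(ray("w5",[[262,52]],.142).round(4), ray("w5",[[191,110],[330,110]],.14).round(4))
```

```text
[[0.4407 0.3385 0.037 ]
 [0.4976 0.3405 0.037 ]]
[[0.4708 0.3198 0.142 ]] [[0.4449 0.2988 0.14  ]
 [0.4971 0.3006 0.14  ]]
```

Centred within about 2 mm. Lowering.

Call:
drive_tool:
  motion:
    - {"hand": 0.8, "translation": [0, 0, -0.04], "yaw": 0}
    - {"hand": 0.8, "translation": [0, 0, -0.035], "yaw": 0}
    - {"hand": 0.8, "translation": [0, 0, -0.015], "yaw": 0}
    - {"hand": 0.8, "translation": [0, 0, 0], "yaw": 0}

```text
time: 15.55
position: [0.4736, 0.2332, 0.0384]
tcp_rot: [0.695, 0.719, -0.0, -0.0]
ft_force: [0.4, -0.3, -1.8]
gripper_width: 0.0524
```

Call:
drive_tool:
  motion:
    - {"hand": 0.8, "translation": [0, 0, -0.006], "yaw": 0}
    - {"hand": 0.8, "translation": [0, 0, -0.004], "yaw": 0}
    - {"hand": 0.8, "translation": [0, 0, 0], "yaw": 0}

```text
time: 15.92
position: [0.4735, 0.2347, 0.0286]
tcp_rot: [0.694, 0.72, 0.0, 0.0]
ft_force: [0.0, -0.1, -1.0]
gripper_width: 0.0528
```

Down within about 1 mm of the bed. Release, rise and look.

Call:
drive_tool:
  motion:
    - {"hand": 0.8, "translation": [0, 0, -0.001], "yaw": 0}
    - {"hand": 0.2, "translation": [0, 0, 0], "yaw": 0}
    - {"hand": 0.2, "translation": [0, 0, 0], "yaw": 0}
    - {"hand": 0.2, "translation": [0, 0, 0], "yaw": 0}
    - {"hand": 0.2, "translation": [0, 0, 0.01], "yaw": 0}

```text
time: 16.55
position: [0.4733, 0.2344, 0.0376]
tcp_rot: [0.694, 0.72, -0.0, -0.0]
ft_force: [0.5, 0.4, 0.1]
gripper_width: 0.0685
```

Call:
drive_tool:
  motion:
    - {"hand": 0.2, "translation": [0, 0, 0.04], "yaw": 0}
    - {"hand": 0.2, "translation": [-0.01, -0.02, 0.06], "yaw": 0}
    - {"hand": 0.2, "translation": [-0.01, -0.02, 0.06], "yaw": 0}
    - {"hand": 0.2, "translation": [0, -0.02, 0.06], "yaw": 0}
    - {"hand": 0.2, "translation": [0, 0, 0.03], "yaw": 0}

```text
time: 17.18
position: [0.4543, 0.1737, 0.2873]
tcp_rot: [0.696, 0.719, 0.002, 0.0]
ft_force: [0.5, 1.4, -0.3]
gripper_width: 0.0682
```

```bash
python3 meas.py w6 .039 .40 .53 .14 .33; python3 -c "
from h import *
print(arm.read_state()['joint_pos'])"
```

```text
[0.45559026 0.17451758 0.28933281] [6.95346543e-01 7.18668542e-01 2.93824536e-03 2.80367170e-04] 0.06799136057454476
board [473.4 235.5] [ 86.8 190.5] ang 90.1
[-1.27555817  0.40350276  1.11596613  2.10222264 -0.46909889  0.90464749
  0.14109269]
```

View pics/w6v.png

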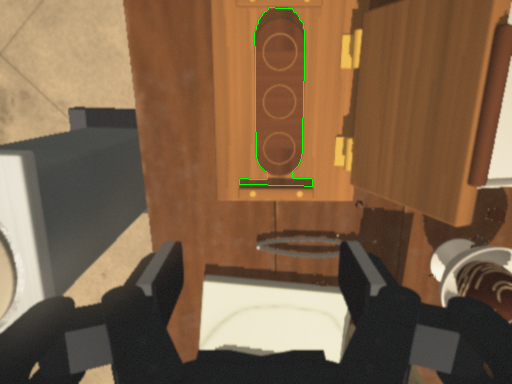

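The paddle lies in the bed, middle ring at (279,101), clear of both cleats (the contour's foot at y=183 is only the near cleat's shadow). The lid stands open at right, with its rail near (495,100). Now I'll go round behind the lid with the fingers shut.

Run:
```python
from h import *
print(ray("w6",[[279,101],[280,8],[279,176]],.038).round(4)); print(ray("w6",[[515,25],[475,185],[458,222]],.185).round(3))
```

```text
[[0.4733 0.237  0.038 ]
 [0.47   0.3302 0.038 ]
 [0.4773 0.1514 0.038 ]]
[[0.618 0.293 0.185]
 [0.614 0.184 0.185]
 [0.607 0.155 0.185]]
```

Call:
drive_tool:
  motion:
    - {"hand": 1, "translation": [0.02, 0.01, 0.0], "yaw": 2}
    - {"hand": 1, "translation": [0.04, 0.01, 0], "yaw": 2}
    - {"hand": 1, "translation": [0.04, 0.01, 0], "yaw": 2}
    - {"hand": 1, "translation": [0.04, 0.01, 0], "yaw": 2}
    - {"hand": 1, "translation": [0.04, 0.01, 0], "yaw": 2}

```text
time: 17.85
position: [0.6349, 0.2258, 0.2842]
tcp_rot: [0.323, 0.947, -0.0, -0.0]
ft_force: [-0.6, 0.5, 0.7]
gripper_width: -0.0002
```

Call:
drive_tool:
  motion:
    - {"hand": 1, "translation": [0.035, 0.01, 0.0], "yaw": 2}
    - {"hand": 1, "translation": [0, 0, 0], "yaw": 2}
    - {"hand": 1, "translation": [0, 0, 0], "yaw": 2}
    - {"hand": 1, "translation": [0, 0, 0], "yaw": 1}
    - {"hand": 1, "translation": [0, 0, 0], "yaw": 0}

```text
time: 18.48
position: [0.6688, 0.2352, 0.2843]
tcp_rot: [0.026, 1.0, 0.0, -0.0]
ft_force: [-0.3, 0.2, -0.3]
gripper_width: 0.0001
```

Call:
drive_tool:
  motion:
    - {"hand": 1, "translation": [0, 0, -0.05], "yaw": 0}
    - {"hand": 1, "translation": [0, 0, -0.05], "yaw": 0}
    - {"hand": 1, "translation": [0, 0, -0.01], "yaw": 0}
    - {"hand": 1, "translation": [0, 0, 0], "yaw": 0}

```text
time: 18.98
position: [0.6693, 0.2357, 0.1745]
tcp_rot: [0.026, 1.0, -0.0, -0.0]
ft_force: [-0.1, -0.1, 1.0]
gripper_width: -0.0004
```

Call:
drive_tool:
  motion:
    - {"hand": 1, "translation": [-0.02, 0, 0], "yaw": 0}
    - {"hand": 1, "translation": [-0.015, 0, 0], "yaw": 0}
    - {"hand": 1, "translation": [-0.015, 0, 0], "yaw": 0}
    - {"hand": 1, "translation": [-0.015, 0, 0], "yaw": 0}
    - {"hand": 1, "translation": [-0.015, 0, 0], "yaw": 0}

```text
time: 19.6
position: [0.5924, 0.2358, 0.1772]
tcp_rot: [0.026, 1.0, 0.001, 0.004]
ft_force: [5.6, -1.0, 5.2]
gripper_width: 0.0001
```

Call:
drive_tool:
  motion:
    - {"hand": 1, "translation": [-0.015, 0, 0], "yaw": 0}
    - {"hand": 1, "translation": [-0.015, 0, 0], "yaw": 0}
    - {"hand": 1, "translation": [-0.015, 0, 0], "yaw": 0}
    - {"hand": 1, "translation": [-0.01, 0, 0], "yaw": 0}

```text
time: 20.1
position: [0.5336, 0.2359, 0.1747]
tcp_rot: [0.026, 1.0, 0.001, 0.0]
ft_force: [3.1, -1.0, -1.2]
gripper_width: 0.0002
```

Call:
drive_tool:
  motion:
    - {"hand": 1, "translation": [-0.015, 0, 0], "yaw": 0}
    - {"hand": 1, "translation": [-0.015, 0, 0], "yaw": 0}
    - {"hand": 1, "translation": [0, 0, 0], "yaw": 0}
    - {"hand": 1, "translation": [0, 0, 0.02], "yaw": 0}
    - {"hand": 1, "translation": [0, 0, 0.05], "yaw": 0}

```text
time: 20.72
position: [0.5026, 0.2355, 0.243]
tcp_rot: [0.026, 1.0, -0.001, -0.002]
ft_force: [1.0, -0.1, 0.3]
gripper_width: 0.0
```

Call:
drive_tool:
  motion:
    - {"hand": 1, "translation": [0, 0, 0.05], "yaw": 0}
    - {"hand": 1, "translation": [0, 0, 0.04], "yaw": 0}
    - {"hand": 1, "translation": [-0.02, 0, 0.04], "yaw": 0}
    - {"hand": 1, "translation": [-0.02, 0, 0], "yaw": 0}
    - {"hand": 1, "translation": [0, 0, 0], "yaw": 0}

```text
time: 21.35
position: [0.4628, 0.2359, 0.3743]
tcp_rot: [0.025, 1.0, 0.001, -0.001]
ft_force: [0.9, -0.6, -0.7]
gripper_width: -0.0001
```

Call:
drive_tool:
  motion:
    - {"hand": 1, "translation": [0, 0, 0], "yaw": 0}
    - {"hand": 1, "translation": [0, 0, 0], "yaw": 0}
    - {"hand": 1, "translation": [0, 0, 0], "yaw": 0}
    - {"hand": 1, "translation": [0, 0, 0], "yaw": 0}
    - {"hand": 1, "translation": [0, 0, 0], "yaw": 0}

```text
time: 21.98
position: [0.4641, 0.2358, 0.3739]
tcp_rot: [0.026, 1.0, 0.0, -0.0]
ft_force: [-0.4, -0.3, 0.6]
gripper_width: 0.0001
```

Call:
drive_tool:
  motion:
    - {"hand": 1, "translation": [0, 0, 0], "yaw": 0}
    - {"hand": 1, "translation": [0, 0, 0], "yaw": 0}
    - {"hand": 1, "translation": [0, 0, 0], "yaw": 0}
    - {"hand": 1, "translation": [0, 0, 0], "yaw": 0}
    - {"hand": 1, "translation": [0, 0, 0], "yaw": 0}

```text
time: 22.6
position: [0.464, 0.2358, 0.374]
tcp_rot: [0.026, 1.0, 0.0, -0.0]
ft_force: [0.0, 0.4, -0.1]
gripper_width: -0.0
```

Call:
drive_tool:
  motion:
    - {"hand": 1, "translation": [0, 0, 0], "yaw": 0}
    - {"hand": 1, "translation": [0, 0, 0], "yaw": 0}
    - {"hand": 1, "translation": [0, 0, 0], "yaw": 0}
    - {"hand": 1, "translation": [0, 0, 0], "yaw": 0}
    - {"hand": 1, "translation": [0, 0, 0], "yaw": 0}

```text
time: 23.22
position: [0.464, 0.2358, 0.374]
tcp_rot: [0.026, 1.0, 0.0, -0.0]
ft_force: [0.2, -1.0, -0.8]
gripper_width: 0.0
```

Run:
```python
from h import *
a=grab("wrist","w7"); b=grab("scene","s7"); t=grab("top","t7"); print(arm.read_state()["position"])
z=np.s_[100:300,130:360]
cv2.imwrite("pics/v7.png",np.hstack([cv2.resize(a,(400,300)),cv2.resize(b[z],(400,348))[:300]]))
```

```text
[0.46401908 0.23578069 0.37401743]
```

View pics/v7.png

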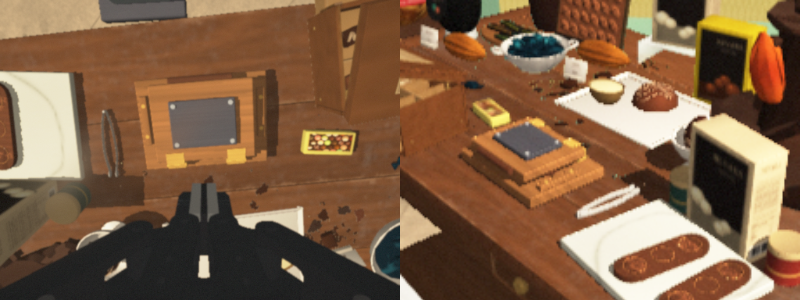

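The lid is down over the paddle, with the steel weight up at (205,122), and the two true paddles are still on the slab. I'll wait a little longer and check that it is level and at rest.

Call:
drive_tool:
  motion:
    - {"hand": 1, "translation": [0, 0, 0], "yaw": 0}
    - {"hand": 1, "translation": [0, 0, 0], "yaw": 0}
    - {"hand": 1, "translation": [0, 0, 0], "yaw": 0}
    - {"hand": 1, "translation": [0, 0, 0], "yaw": 0}
    - {"hand": 1, "translation": [0, 0, 0], "yaw": 0}

```text
time: 24.0
position: [0.464, 0.2358, 0.374]
tcp_rot: [0.026, 1.0, 0.0, -0.0]
ft_force: [-0.5, 0.1, -0.3]
gripper_width: 0.0001
```

Call:
drive_tool:
  motion:
    - {"hand": 1, "translation": [0, 0, 0], "yaw": 0}
    - {"hand": 1, "translation": [0, 0, 0], "yaw": 0}
    - {"hand": 1, "translation": [0, 0, 0], "yaw": 0}
    - {"hand": 1, "translation": [0, 0, 0], "yaw": 0}
    - {"hand": 1, "translation": [0, 0, 0], "yaw": 0}

```text
time: 24.62
position: [0.464, 0.2358, 0.374]
tcp_rot: [0.026, 1.0, 0.0, -0.0]
ft_force: [-0.2, 0.6, -0.1]
gripper_width: 0.0001
```

Run:
```python
from h import *
a=cv2.imread("pics/w7.png"); b=cv2.imread("pics/s7.png"); a2=grab("wrist","w8"); b2=grab("scene","s8")
g=lambda i:cv2.GaussianBlur(i,(3,3),0).astype(int)
print(np.abs(g(a)-g(a2))[80:220,170:350].max(), np.abs(g(b)-g(b2)).max())
# lid height by triangulating the weight's centre in the two views
P=[]
for f,im,r in(("w8",a2,(80,220,170,350)),("s8",b2,(170,215,180,240))):
    h=cv2.cvtColor(im,cv2.COLOR_BGR2HSV); m=np.zeros(im.shape[:2],np.uint8); y0,y1,x0,x1=r
    m[y0:y1,x0:x1]=((h[...,1]<95)&(h[...,2]<140))[y0:y1,x0:x1]; m=cv2.morphologyEx(m,cv2.MORPH_OPEN,np.ones((3,3)))
    c=cv2.convexHull(max(cv2.findContours(m,0,1)[0],key=cv2.contourArea)); q=cv2.boxPoints(cv2.minAreaRect(c)) if f=="w8" else c[:,0]
    print(f,cv2.contourArea(c)); w=cv2.approxPolyDP(c,.04*cv2.arcLength(c,True),True)[:,0]; print(w.tolist())
    for z in(.06,.066,.072):
        print(z, ray(f,w,z)[:,:2].round(3).tolist())
```

```text
4 8
w8 4974.5
[[300, 125], [294, 184], [221, 183], [217, 130]]
0.06 [[0.438, 0.29], [0.518, 0.28], [0.511, 0.18], [0.439, 0.18]]
0.066 [[0.437, 0.29], [0.517, 0.28], [0.51, 0.18], [0.438, 0.181]]
0.072 [[0.437, 0.289], [0.515, 0.279], [0.508, 0.181], [0.438, 0.182]]
s8 425.0
[[219, 185], [198, 189], [185, 178], [206, 172]]
0.06 [[0.505, 0.179], [0.438, 0.2], [0.444, 0.289], [0.522, 0.281]]
0.066 [[0.499, 0.17], [0.433, 0.191], [0.439, 0.279], [0.516, 0.271]]
0.072 [[0.493, 0.162], [0.428, 0.182], [0.434, 0.269], [0.51, 0.261]]
```

The lid is motionless, and the weight's top fits at 0.06–0.07 m at both front and back, as a level lid on the paddle should. Handing in.

```bash
python3 -c "
from workcell import arm
print(arm.finish_job(), arm.read_state()['time'])"
```

```text
the job is handed in; nothing more can be done
the job is handed in; nothing more can be done
```

The warped paddle is in the press with the lid shut on it, and the job was handed in about 24.7 s into the 64 s limit; no verdict was reported.

**Finding it:** My first presses didn't settle which paddle was warped, because all three stopped at about 0.030 m. At one point I wrongly took the far paddle to be the warped one. I pressed again and compared scene pictures. Only the paddle nearest the press moved, along its whole far end, while the other two stayed firm.

**Placing it:** I gripped it at its middle, turned it along the hinge line and set it on the bed. I measured its middle within about 6 mm of the bed point along the bed and about 2 mm across. I then pushed the lid over from behind, and it sank shut.

**Last checks:**
- **Lid:** pictures 1.3 s apart show it at rest. The weight's top fits about 0.06–0.07 m at front and back, where 0.066 m is expected for a level lid on the paddle.
- **True paddles and tongs:** both true paddles are still on the slab, and the tongs look undisturbed. I checked these by eye and did not measure them again.
- **Robot:** the gripper is well clear, at 0.37 m.
- **Mismatch:** the automatic outline of the paddle in the bed came out too large because it took in the cleat's shadow. I used the paddle's middle ring and its ends instead.

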